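# Put the seasoning shakers in order of height in their rack

## Robot

A 6-joint arm with a two-finger parallel gripper is mounted at the origin on a cart in front of the work surface, level with it; the furniture and walls round the work are solid. World frame = base frame: x ahead of the robot, y to its left, z up, the work surface at z = 0. Lengths are in m, angles in rad, forces in N, time in s.
With the tool pointing down it reaches from about 0.4 to 0.825 m from the base axis. Payload 7 kg.
Tool frame: the origin (TCP) lies on the front face of the gripper's body, between the roots of the fingers; the fingertips stand 66 mm ahead of it and the grasp point (between the pads) lies 47 mm ahead of it; z points along the fingers, y is the direction in which the jaws open and shut (so a half turn about z gives the same grasp; the last joint's range is limited). The gripper opens to 88 mm and grips with 3 to 60 N. Pads are 19 mm wide; open, the fingers measure 130 mm over their backs; the gripper's body (78 mm by 193 mm) begins 47 mm behind the grasp point.
Start: joints at [1.538, 0.359, 0.012, 0, -1.224, -0.288], TCP at [0.213, 0.641, 0.292] pointing down, gripper open.
Joint ranges: [-3.07, 3.07], [-1.43, 2.12], [-1.02, 1.25], [-3.03, 1.67], [-3.05, -0], [-3.03, 3.03]. Speed limits (rad/s): [2.39, 2.39, 3.01, 3.14, 3.14, 3.14].

## Interface

Orientations are given as a rotation vector (axis times angle).
In Python, from workcell import manip, read_camera, camera_model, find_in, spot_point gives the robot as it stands. The module is installed in compiled form; this text tells all that it offers.
- The arm moves only by the tool apply_moves, never from a script. Its argument "steps" is a list of rows, each a list of 3 entries, a list of its own where there are three numbers: the gripper's target within -1 to 1 (fully open at 1, half-way at 0, shut at -1), then the shift along the tool's x, y, z in units of 40 mm (1.0 is 40 mm), then the turn about the tool's z in units of 10 degrees (1.0 is 10 degrees). A call has exactly 8 rows; each row shifts and turns the commanded pose from where the row before left it, along the tool's axes as they then stand; what a row does not reach is not made up. A row lasts 1/8 s, in which the tool goes at most 62.5 mm and 10.7 degrees, less where a joint would pass 70% of its speed; a pose out of reach is approached as far as the arm can. A call is refused whole if a number of a shift passes 1 or a number of a turn 1, either way. A call with a gripper value outside its range is refused whole. The fingers move at their own pace and stop on an object; "newtons" is the grip in N (left out, the last holds). Time passes only in rows, so rows that do not move let the fingers close, or fill a call up. It gives the time, the measured TCP pose, the force and the opening at its end, in the units of the state.
- manip.read_state(): the state, without advancing time (a new reading comes with each control period).
- read_camera(name): name is "scene" or "top" or "wrist"; returns the picture (480x640x3 uint8, red, green, blue); there is no depth.
- camera_model(name): a dict with "fovy" (degrees; the focal length in pixels is half the picture's height over the tangent of half this angle, whatever the lens; pixels are square), "cx", "cy" (the principal point, pixels), "rvec" (rotation vector, rad) and "tvec" (3), from world to camera coordinates, as OpenCV has them; the wrist camera has in their place "hand_eye" (4x4, takes a point from camera to tool coordinates, whose origin is the TCP and whose axes are the flange's). Camera axes: x right, y down, z forward; pixel columns grow to the right and rows downward; lengths in m; the calibration is good to about 2 mm. A picture is of the moment at which its call begins: read the wrist's pose just before it. camera_model takes no time and is no camera call.
- manip.sign_off(): hands the job in, once; it reports no verdict.
Trained networks look in the newest picture that a camera, given by its name, has taken for a name from the list of things; names that differ only in an ending like _2 or _b are one class to them, and where a whole thing is asked for, a point or a joint stands for the part that bears it (a point fixed in the world has none). Each returns a list of dicts, best first, with "conf" (0 to 1); they miss things now and then, are a little off and sometimes report something else, mostly with a low value. They report only what shows in the picture. A call takes as long as a camera call. They do not tell look-alikes from the thing itself.
- find_in(camera, target): "rect" ([left, top, right, bottom] as shares, 0 to 1, of the picture: columns of its width, rows of its height, round what is visible of it).
- spot_point(camera, target): "centre" ([row, column] as shares, 0 to 1, of the picture: columns of its width, rows of its height: a listed point, or the origin of a listed thing).
The state is a dict: "time_s": time; "joints": joint angles; "qvel": joint speeds; "tau": joint torques, N m; "ee_pos": TCP position; "tcp_rot": TCP orientation; "ft_force": force on the tool from outside, world axes, zero at the start; "torque": the same for the moment, N m; "opening": finger opening in m.
Only numpy, scipy, OpenCV 4.12 (cv2) and the standard library are available. Lean on these libraries where they do the work, as an engineer would, in place of code of your own. Each camera call takes 0.05 s, during which the arm holds its last target.

## Task

Set the four seasoning shakers upright in the four pockets of the steel rack, one to a pocket, in order of height: the shortest in the pocket at the flour bowl's end, the tallest at the far end, so that nobody at the bowl has to reach over the tall ones. The tallest now stands in a wrong pocket. Set them down rather than dropping them, and never tip one over, for the lids have open holes.

Things in the scene. Friction and masses are not known exactly. Their poses are not given: they have to be found in the camera images.
- shaker_mini_mid (a point): shortest of four round plain-steel seasoning shakers with perforated lids: a straight upright cylinder 44 mm across and 76 mm tall, stiff, about 0.15 kg. The point is on its axis half-way up (38 mm above its foot); z along the axis. At the start it stands on the board in front of the rack, beside fixed white dip cups (76 mm across, 47 mm tall, no task things), at least 25 mm clear of them.
- shaker_small_mid (a point): second shortest of four round plain-steel seasoning shakers with perforated lids: a straight upright cylinder 48 mm across and 98 mm tall, stiff, about 0.2 kg. The point is on its axis half-way up (49 mm above its foot); z along the axis. At the start it stands on the board in front of the rack, beside fixed white dip cups (76 mm across, 47 mm tall, no task things), at least 25 mm clear of them.
- shaker_medium_mid (a point): second tallest of four round plain-steel seasoning shakers with perforated lids: a straight upright cylinder 52 mm across and 120 mm tall, stiff, about 0.26 kg. The point is on its axis half-way up (60 mm above its foot); z along the axis. At the start it stands on the board in front of the rack, beside fixed white dip cups (76 mm across, 47 mm tall, no task things), at least 25 mm clear of them.
- shaker_tall_mid (a point): tallest of four round plain-steel seasoning shakers with perforated lids: a straight upright cylinder 56 mm across and 142 mm tall, stiff, about 0.32 kg. The point is on its axis half-way up (71 mm above its foot); z along the axis. At the start it stands in one of the two inner pockets of the rack, which is the wrong one for it.
- pocket_1: pocket 1 of 4 of the fixed steel shaker rack, counted from the robot's left (+y); pockets are 78 mm apart centre to centre, each 75 mm square inside, with walls 2.5 mm thick. Origin at the centre of the pocket's floor, 7 mm above the board; the outer walls rise 25 mm above that floor (32 mm above the board), dividers 21 mm; y along the row towards pocket 1, x across the row away from the robot, z up.
- pocket_2: pocket 2 of 4 of the fixed steel shaker rack, counted from the robot's left (+y); pockets are 78 mm apart centre to centre, each 75 mm square inside, with walls 2.5 mm thick. Origin at the centre of the pocket's floor, 7 mm above the board; the outer walls rise 25 mm above that floor (32 mm above the board), dividers 21 mm; y along the row towards pocket 1, x across the row away from the robot, z up.
- pocket_3: pocket 3 of 4 of the fixed steel shaker rack, counted from the robot's left (+y); pockets are 78 mm apart centre to centre, each 75 mm square inside, with walls 2.5 mm thick. Origin at the centre of the pocket's floor, 7 mm above the board; the outer walls rise 25 mm above that floor (32 mm above the board), dividers 21 mm; y along the row towards pocket 1, x across the row away from the robot, z up.
- pocket_4: pocket 4 of 4 of the fixed steel shaker rack, counted from the robot's left (+y); pockets are 78 mm apart centre to centre, each 75 mm square inside, with walls 2.5 mm thick. Origin at the centre of the pocket's floor, 7 mm above the board; the outer walls rise 25 mm above that floor (32 mm above the board), dividers 21 mm; y along the row towards pocket 1, x across the row away from the robot, z up.
- flour_bowl: the shallow white flour bowl, 154 mm across and 51 mm tall, fixed; it stands off one end of the rack, left or right, about 275 mm from the rack's middle and set a little farther back (a tea tin stands off the other end). Origin at the centre of its underside.
Things that resemble listed ones, but are neither listed nor needed, are in the scene too. Leave any blue look-alike of the part that bears shaker_small_mid alone.

How it is judged:
At the end, for the whole second after the job is handed in: Each shaker stands upright (within 0.1 rad) and at rest on the floor of its own pocket (axis within 22 mm of the pocket's centre, height within 4 mm): from the flour bowl's end of the rack in order shortest, second shortest, second tallest, tallest (((y of flour_bowl in the frame of pocket_1 above 0 m and horizontal distance between shaker_mini_mid and pocket_1 below 0.022 m and z of shaker_mini_mid in the frame of pocket_1 between 0.034 and 0.042 m and horizontal distance between shaker_small_mid and pocket_2 below 0.022 m and z of shaker_small_mid in the frame of pocket_2 between 0.045 and 0.053 m and horizontal distance between shaker_medium_mid and pocket_3 below 0.022 m and z of shaker_medium_mid in the frame of pocket_3 between 0.056 and 0.064 m and horizontal distance between shaker_tall_mid and pocket_4 below 0.022 m and z of shaker_tall_mid in the frame of pocket_4 between 0.067 and 0.075 m) or (not (y of flour_bowl in the frame of pocket_1 above 0 m) and horizontal distance between shaker_mini_mid and pocket_4 below 0.022 m and z of shaker_mini_mid in the frame of pocket_4 between 0.034 and 0.042 m and horizontal distance between shaker_small_mid and pocket_3 below 0.022 m and z of shaker_small_mid in the frame of pocket_3 between 0.045 and 0.053 m and horizontal distance between shaker_medium_mid and pocket_2 below 0.022 m and z of shaker_medium_mid in the frame of pocket_2 between 0.056 and 0.064 m and horizontal distance between shaker_tall_mid and pocket_1 below 0.022 m and z of shaker_tall_mid in the frame of pocket_1 between 0.067 and 0.075 m)) and angle between each of shaker_mini_mid, shaker_small_mid, shaker_medium_mid, shaker_tall_mid's own z axis and vertical below 0.1 rad and linear speed of each of shaker_mini, shaker_small, shaker_medium, shaker_tall below 0.02 m/s); the robot touches nothing.
It fails at once if a shaker is tipped by more than 40 degrees (angle between any of shaker_mini_mid, shaker_small_mid, shaker_medium_mid, shaker_tall_mid's own z axis and vertical above 0.7 rad).
It fails at once if a shaker is dropped (falls freely for more than about 20 mm) ((linear speed of shaker_mini above 0.6 m/s and contact force between shaker_mini and anything else below 0.01 N) or (linear speed of shaker_small above 0.6 m/s and contact force between shaker_small and anything else below 0.01 N) or (linear speed of shaker_medium above 0.6 m/s and contact force between shaker_medium and anything else below 0.01 N) or (linear speed of shaker_tall above 0.6 m/s and contact force between shaker_tall and anything else below 0.01 N)).
It also fails if it takes over 106 s, if anything falls off the work surface, if the arm or the gripper's body presses on something with over 40 N, if the wrist force passes 120 N, or if a joint passes its speed limit or range.

## Working session

There is one attempt and no reset: what is moved stays moved. The work goes in short steps, Python scripts to look and compute and a tool call to move; the robot and the scene stay as the last step left them, time stands still between calls to the robot, and variables do not carry over. Pictures are saved under pics/ and viewed, and the job is handed in when it is done.

Besides the shell and the picture viewer there is one more tool, called after "Request:" by a JSON object that holds its "api" and its "payload", one argument or row to a line. apply_moves: Moves the arm, as the interface text tells. Its arguments: {"type":"object","properties":{"steps":{"type":"array","items":{"type":"array"}},"newtons":{"type":"number"}},"required":["steps"]}

```bash
mkdir -p pics; cat > h.py <<'E'
import numpy as np,cv2
from workcell import manip, read_camera, camera_model, find_in, spot_point
def K(m): 
    f=240/np.tan(np.radians(m['fovy'])/2); return np.array([[f,0,m['cx']],[0,f,m['cy']],[0,0,1]])
def ray(cam,u,v,st=None):
    m=camera_model(cam); d=np.linalg.inv(K(m))@[u,v,1]
    if cam=='wrist':
        T=np.array(m['hand_eye']); R=cv2.Rodrigues(np.array(st['tcp_rot']))[0]
        return R@T[:3,3]+st['ee_pos'], R@T[:3,:3]@d
    R=cv2.Rodrigues(np.array(m['rvec'],float))[0]; t=np.array(m['tvec'])
    return -R.T@t, R.T@d
def at_z(cam,u,v,z,st=None):
    o,d=ray(cam,u,v,st); return o+d*(z-o[2])/d[2]
def proj(cam,p):
    m=camera_model(cam); q,_=cv2.projectPoints(np.array(p,float).reshape(-1,3),np.array(m['rvec'],float),np.array(m['tvec'],float),K(m),None); return q.reshape(-1,2)
def save(cam,name):
    im=read_camera(cam); cv2.imwrite('pics/'+name,im[:,:,::-1]); return im
E
python3 - <<'E'
from h import *
save('scene','s0.png');
names=['shaker_mini_mid','shaker_small_mid','shaker_medium_mid','shaker_tall_mid','pocket_1','pocket_4','flour_bowl']
hz=[.038,.049,.06,.078,.007,.007,0]
save('top','t0.png')
for c in ['top','scene']:
  print(c, {k:np.round(v,3) if not isinstance(v,dict) else v for k,v in camera_model(c).items()})
  for n,z in zip(names,hz):
    for r in spot_point(c,n)[:4]:
      u,v=r['centre'][1]*640,r['centre'][0]*480
      print(c,n,round(r['conf'],2),round(u),round(v),at_z(c,u,v,z).round(3))
print(manip.read_state())
E
```

```text
top {'fovy': np.float64(45.971), 'cx': np.float64(320.282), 'cy': np.float64(239.423), 'rvec': array([ 2.157, -2.146,  0.172]), 'tvec': array([-0.04 ,  0.567,  1.555])}
top shaker_mini_mid 0.8 317 288 [ 0.43  -0.028  0.038]
top shaker_small_mid 0.94 452 236 [ 0.578 -0.41   0.049]
top shaker_small_mid 0.67 429 210 [ 0.653 -0.346  0.049]
top shaker_small_mid 0.62 390 291 [ 0.424 -0.231  0.049]
top shaker_small_mid 0.62 422 243 [ 0.558 -0.324  0.049]
top shaker_medium_mid 0.97 219 286 [0.434 0.241 0.06 ]
top shaker_medium_mid 0.51 391 289 [ 0.428 -0.232  0.06 ]
top shaker_tall_mid 0.6 271 238 [0.565 0.1   0.078]
top shaker_tall_mid 0.37 295 244 [0.55  0.034 0.078]
top pocket_1 0.74 267 237 [0.578 0.116 0.007]
top pocket_1 0.56 326 247 [ 0.551 -0.054  0.007]
top pocket_1 0.44 295 244 [0.56  0.034 0.007]
top pocket_1 0.41 241 238 [0.574 0.192 0.007]
top pocket_4 0.74 267 237 [0.578 0.116 0.007]
top pocket_4 0.56 326 247 [ 0.551 -0.054  0.007]
top pocket_4 0.44 295 244 [0.56  0.034 0.007]
top pocket_4 0.41 241 238 [0.574 0.192 0.007]
top flour_bowl 0.89 195 210 [0.659 0.328 0.   ]
scene {'
[... 588 characters left out ...]
4 236 216 [0.633 0.308 0.   ]
{'time_s': 0.8, 'joints': array([ 1.53814355e+00,  3.58542158e-01,  1.18945544e-02, -1.85505676e-05,
       -1.22411419e+00, -2.88129009e-01]), 'qvel': array([ 6.38540552e-04, -7.82565000e-04, -1.02917912e-03,  8.16834956e-04,
        6.07380949e-05,  6.76076049e-04]), 'tau': array([-6.40944982e-04, -5.82290876e+01,  2.93279761e+01,  7.00194910e+00,
        1.26315028e-02, -1.15735671e-05]), 'ee_pos': array([0.21281949, 0.64053391, 0.29219295]), 'tcp_rot': array([-3.10123690e+00,  5.01729872e-01,  3.40921127e-05]), 'ft_force': array([ 0.17973488, -0.35716581, -0.11130876]), 'torque': array([ 0.00479577,  0.03485641, -0.00665419]), 'opening': 0.08744557451168183}
```

View pics/s0.png

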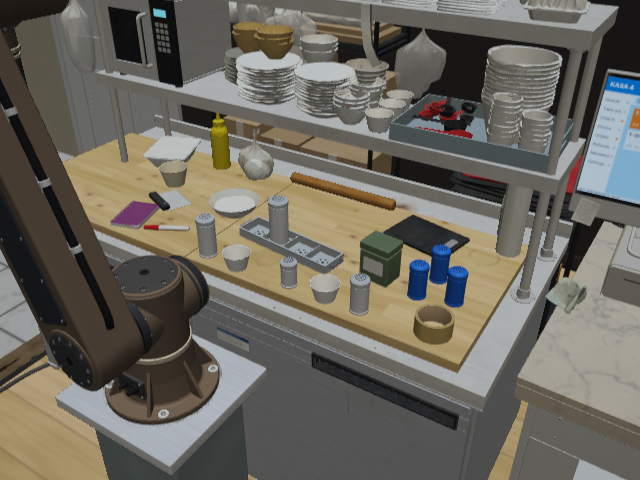

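View pics/t0.png

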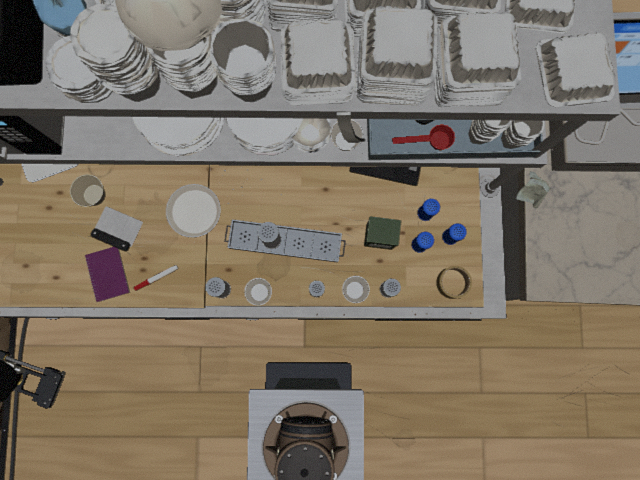

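```bash
python3 - <<'E'
import cv2
a=cv2.imread('pics/t0.png'); cv2.imwrite('pics/t0z.png',cv2.resize(a[180:320,180:480],None,fx=2.66,fy=2.66,interpolation=cv2.INTER_CUBIC))
a=cv2.imread('pics/s0.png'); cv2.imwrite('pics/s0z.png',cv2.resize(a[150:350,180:480],None,fx=2.66,fy=2.66,interpolation=cv2.INTER_CUBIC))
E
```

```text
(no output)
```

View pics/t0z.png

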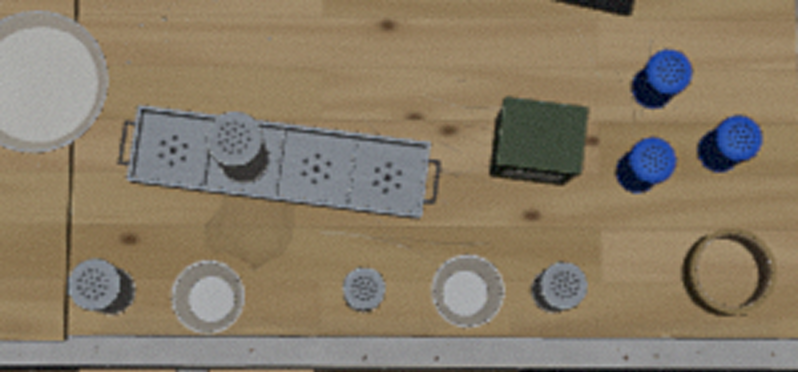

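View pics/s0z.png

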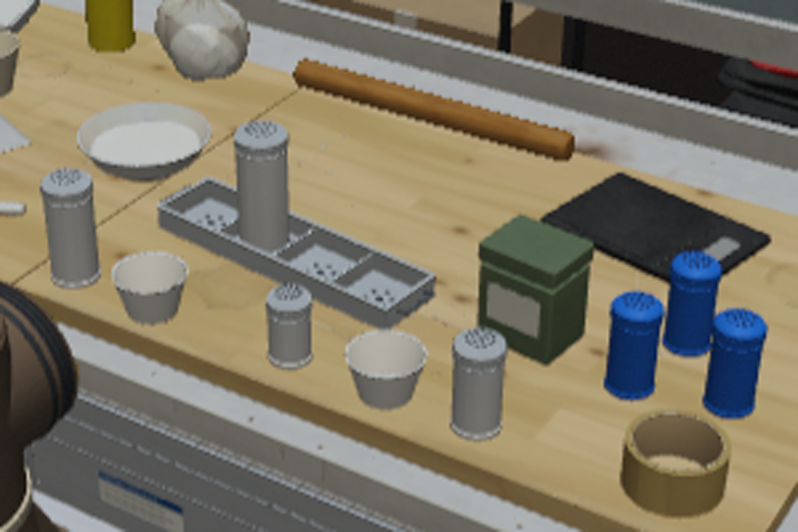

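Four plain-steel candidates: medium (216,287), mini (317,288), small (392,288), and tall in pocket 2 (270,232). The blue ones at (429,210), (455,235) and (424,242) are look-alikes, so I leave them alone. The small one is the grey shaker right of the second dip cup, confirmed in the enlarged crop. The bowl is at +y, so mini→1, small→2, medium→3 and tall→4.

```bash
python3 - <<'E'
from h import *
t=lambda x,y,z:at_z('top',180+x/2.66,180+y/2.66,z)
p1,p3,p4=t(174,150,.007),t(316,169,.007),t(387,177,.007)
print(p1,p3,p4,np.linalg.norm(p1-p4), np.arctan2(*(p1-p4)[:2]))
for n,x,y,z in [('tall',238,138,.149),('med',95,285,.12),('mini',364,288,.076),('small',564,286,.098)]: print(n,t(x,y,z).round(4))
# outer rim corners z=.032 
c=[t(*q,.032) for q in [(138,106),(430,143),(419,217),(129,181)]]
print(np.array(c).round(4),np.mean(c,0)); 
# check in scene: project
m=(p1+p4)/2;
for k,p in [('p1',p1),('p4',p4),('med',t(95,285,.12)),('small',t(564,286,.098)),('mini',t(364,288,.076)),('tall',t(238,138,.149))]:
  q=proj('scene',p)[0]; print(k,q.round(1),((q-[180,150])*2.66).round())
E
```

```text
[0.58009052 0.17792709 0.007     ] [0.56021132 0.02395605 0.007     ] [ 0.55191825 -0.05296023  0.007     ] 0.23259972653885153 0.12141722692683696
tall [0.5709 0.0978 0.149 ]
med [0.4268 0.2395 0.12  ]
mini [ 0.4277 -0.0281  0.076 ]
small [ 0.4294 -0.2305  0.098 ]
[[ 0.6237  0.2145  0.032 ]
 [ 0.5855 -0.0983  0.032 ]
 [ 0.5059 -0.0865  0.032 ]
 [ 0.5427  0.2219  0.032 ]] [0.56445587 0.06289034 0.032     ]
p1 [259.5 233.4] [212. 222.]
p4 [322.3 261.8] [378. 297.]
med [204.7 216. ] [ 66. 175.]
small [359.6 276.7] [478. 337.]
mini [288.1 259.3] [288. 291.]
tall [278.9 198.2] [263. 128.]
```

Request:
{"api": "apply_moves", "payload": {
  "steps": [
    [1, [1, 0.79, 0], 0],
    [1, [1, 0.79, 0], 0],
    [1, [1, 0.79, 0], 0],
    [1, [1, 0.79, 0], 0],
    [1, [1, 0.79, 0], 0],
    [1, [1, 0.79, 0], 0],
    [1, [1, 0.79, 0], 0],
    [1, [1, 0.79, 0], 0]
  ],
  "newtons": 25
}}

```text
time_s: 1.8
ee_pos: [0.4375, 0.2983, 0.2925]
tcp_rot: [-3.101, 0.501, -0.001]
ft_force: [0.7, 0.7, -0.3]
opening: 0.0878
```

Request:
{"api": "apply_moves", "payload": {
  "steps": [
    [1, [0, 0, 0], 1],
    [1, [0, 0, 0], 1],
    [1, [0, 0, 0], 1],
    [1, [0, 0, 0], 1],
    [1, [0, 0, 0], 1],
    [1, [0, 0, 0], 1],
    [1, [0, 0, 0], 1],
    [1, [0, 0, 0], 0.85]
  ]
}}

```text
time_s: 2.8
ee_pos: [0.4368, 0.2997, 0.2923]
tcp_rot: [-2.078, 2.356, 0.0]
ft_force: [0.1, -0.1, -0.2]
opening: 0.0875
```

```bash
cat >> h.py <<'E'
P={1:(.5797,.1787),2:(.5702,.1013),3:(.5608,.0239),4:(.5513,-.0535)}
def go(target):
    s=manip.read_state(); R=cv2.Rodrigues(np.array(s['tcp_rot']))[0]
    d=R.T@(np.array(target)-s['ee_pos'])/.04
    yaw=np.degrees(np.arctan2(R[1,1],R[0,1]))
    print('t',round(s['time_s'],2),'pos',s['ee_pos'].round(4),'q',s['joints'].round(2),'yaw_y',yaw.round(2),'(173.04) op',round(s['opening'],4),'f',s['ft_force'].round(1),'units',d.round(2))
E
python3 -c "
from h import *
go([.571,.098,.240])"
```

```text
t 2.8 pos [0.4368 0.2997 0.2923] q [ 0.97  0.12 -0.31 -0.   -1.14 -1.1 ] yaw_y 172.82 (173.04) op 0.0875 f [ 0.1 -0.1 -0.2] units [ 4.58 -3.96  1.31]
```

Request:
{"api": "apply_moves", "payload": {
  "steps": [
    [1, [0.92, -0.79, 0], 0],
    [1, [0.92, -0.79, 0.2], 0],
    [1, [0.92, -0.79, 0.2], 0],
    [1, [0.92, -0.79, 0.2], 0],
    [1, [0.9, -0.8, 0.2], 0],
    [1, [0, 0, 0], 0],
    [1, [0, 0, 0], 0],
    [1, [0, 0, 0], 0]
  ]
}}

```text
time_s: 3.8
ee_pos: [0.5718, 0.0997, 0.2606]
tcp_rot: [-2.085, 2.349, -0.0]
ft_force: [0.1, 0.5, -0.2]
opening: 0.0877
```

```bash
python3 -c "
from h import *
go([.571,.098,.157])
save('wrist','w1.png');save('scene','s1.png')
m=camera_model('wrist');print(m)
for r in spot_point('wrist','shaker_tall_mid'):print(r)
for r in find_in('wrist','shaker_tall_mid'):print(r)"
```

```text
t 3.8 pos [0.5718 0.0997 0.2606] q [ 0.51  0.23 -0.25 -0.   -1.1  -0.63] yaw_y 173.18 (173.04) op 0.0877 f [ 0.1  0.5 -0.2] units [0.05 0.02 2.59]
{'fovy': 71.49675730437461, 'cx': 313.3401581223879, 'cy': 245.9091184940526, 'hand_eye': array([[-5.21627136e-04, -9.57508211e-01, -2.88405538e-01,
         7.87217621e-02],
       [ 9.99999833e-01, -4.27954427e-04, -3.87846820e-04,
        -1.78787779e-03],
       [ 2.47942088e-04, -2.88405692e-01,  9.57508274e-01,
        -9.30481836e-02],
       [ 0.00000000e+00,  0.00000000e+00,  0.00000000e+00,
         1.00000000e+00]])}
{'rect': [0.4283, 0.429, 0.5536, 0.6406], 'conf': 0.81}
```

View pics/w1.png

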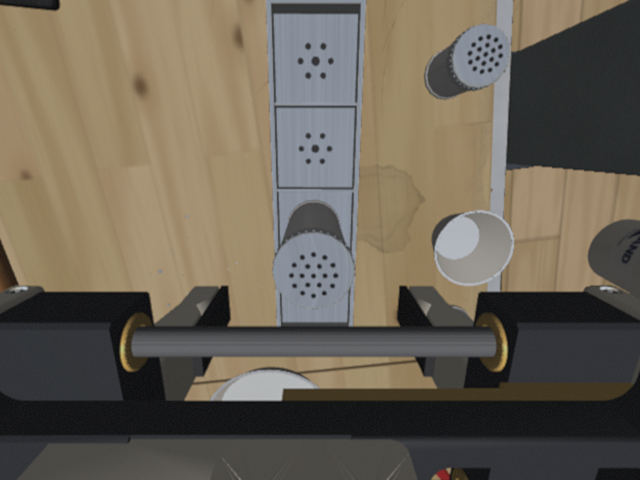

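View pics/s1.png

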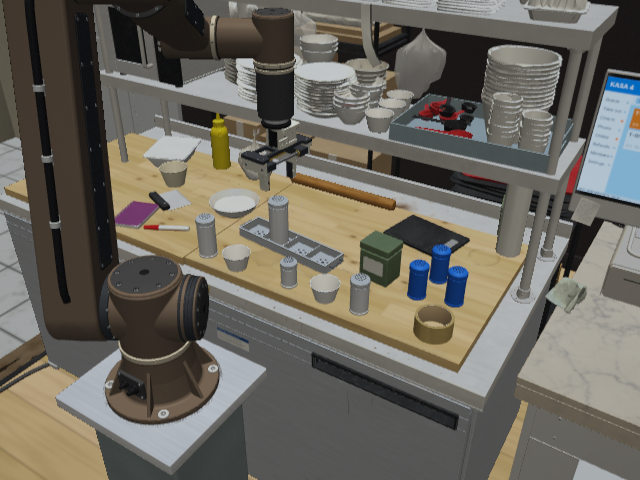

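The wrist view shows the tall lid centred at (314,271) between the jaws. The empty pocket patterns are at (316,148) for pocket 3 and (316,61) for pocket 4. I'll cross-check these positions against the top camera.

```bash
python3 -c "
from h import *
s=manip.read_state()
for u,v,z in [(314,271,.149),(315.5,148.5,.007),(315.5,61,.007)]: print(at_z('wrist',u,v,z,s).round(4))
go([.571,.099,.157])"
```

```text
[0.5734 0.0996 0.149 ]
[0.5628 0.0245 0.007 ]
[ 0.5536 -0.0531  0.007 ]
t 4.0 pos [0.5719 0.0997 0.2605] q [ 0.51  0.23 -0.25 -0.   -1.1  -0.63] yaw_y 173.2 (173.04) op 0.0878 f [ 0.3 -0.2 -0.6] units [0.02 0.02 2.59]
```

Request:
{"api": "apply_moves", "payload": {
  "steps": [
    [1, [0, 0, 0.6], 0],
    [1, [0, 0, 0.6], 0],
    [1, [0, 0, 0.6], 0],
    [1, [0, 0, 0.5], 0],
    [1, [0, 0, 0.29], 0],
    [1, [0, 0, 0], 0],
    [-1, [0, 0, 0], 0],
    [-1, [0, 0, 0], 0]
  ]
}}

```text
time_s: 5.0
ee_pos: [0.5725, 0.0991, 0.1574]
tcp_rot: [-2.083, 2.35, -0.001]
ft_force: [-0.6, 0.7, 0.1]
opening: 0.0728
```

Request:
{"api": "apply_moves", "payload": {
  "steps": [
    [-1, [0, 0, 0], 0],
    [-1, [0, 0, 0], 0],
    [-1, [0, 0, 0], 0],
    [-1, [0, 0, 0], 0],
    [-1, [0, 0, 0], 0],
    [-1, [0, 0, 0], 0],
    [-1, [0, 0, -0.15], 0],
    [-1, [0, 0, -0.15], 0]
  ]
}}

```text
time_s: 6.0
ee_pos: [0.5718, 0.0987, 0.1684]
tcp_rot: [2.083, -2.35, -0.001]
ft_force: [1.2, -0.3, -3.1]
opening: 0.0555
```

```bash
python3 -c "
from h import *
go([.5525,-.0535,.200])
save('scene','s2.png')"
```

```text
t 6.0 pos [0.5718 0.0987 0.1684] q [ 0.51  0.31 -0.36 -0.   -0.9  -0.63] yaw_y 173.11 (173.04) op 0.0555 f [ 1.2 -0.3 -3.1] units [ 3.84  0.02 -0.79]
```

View pics/s2.png

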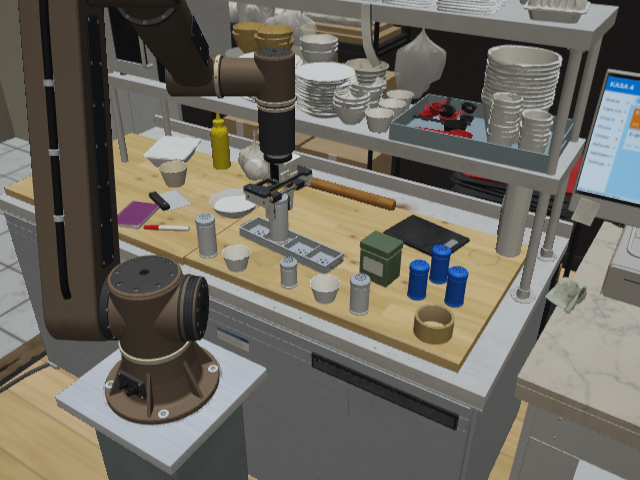

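The tall one is gripped (opening 55.5 mm) and carries its weight (3.1 N). Next, over to pocket 4.

Request:
{"api": "apply_moves", "payload": {
  "steps": [
    [-1, [0, 0, -0.4], 0],
    [-1, [0, 0, -0.4], 0],
    [-1, [0.5, 0, 0], 0],
    [-1, [0.7, 0, 0], 0],
    [-1, [0.8, 0, 0], 0],
    [-1, [0.8, 0, 0], 0],
    [-1, [0.7, 0.02, 0], 0],
    [-1, [0.34, 0, 0], 0]
  ]
}}

```text
time_s: 7.05
ee_pos: [0.5522, -0.0554, 0.2008]
tcp_rot: [2.082, -2.352, -0.0]
ft_force: [0.3, 1.0, -2.6]
opening: 0.0553
```

Request:
{"api": "apply_moves", "payload": {
  "steps": [
    [-1, [0, 0, 0.2], 0],
    [-1, [0, 0, 0.3], 0],
    [-1, [0, 0, 0.3], 0],
    [-1, [0, 0, 0], 0],
    [-1, [0, 0, 0], 0],
    [-1, [0, 0, 0], 0],
    [-1, [0, 0, 0], 0],
    [-1, [0, 0, 0], 0]
  ]
}}

```text
time_s: 8.05
ee_pos: [0.553, -0.0535, 0.1688]
tcp_rot: [-2.084, 2.35, -0.0]
ft_force: [-0.1, 0.6, -2.7]
opening: 0.0552
```

```bash
python3 -c "
from h import *
go([.5525,-.0535,.1574])
save('scene','s3.png')"
```

```text
t 8.05 pos [ 0.553  -0.0535  0.1688] q [ 0.26  0.28 -0.42  0.   -0.88 -0.38] yaw_y 173.12 (173.04) op 0.0552 f [-0.1  0.6 -2.7] units [0.   0.01 0.29]
```

View pics/s3.png

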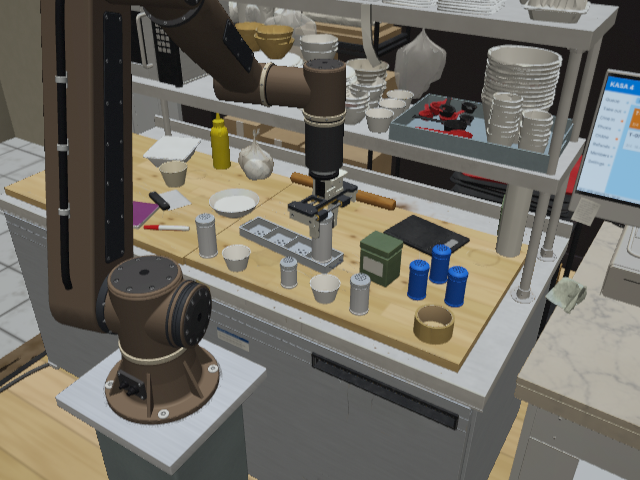

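Held over pocket 4, upright. I'll lower it gently and release once the force reads zero.

Request:
{"api": "apply_moves", "payload": {
  "steps": [
    [-1, [0, 0, 0.1], 0],
    [-1, [0, 0, 0.1], 0],
    [-1, [0, 0, 0.06], 0],
    [-1, [0, 0, 0.03], 0],
    [-1, [0, 0, 0], 0],
    [-1, [0, 0, 0], 0],
    [-1, [0, 0, 0], 0],
    [-1, [0, 0, 0], 0]
  ]
}}

```text
time_s: 9.1
ee_pos: [0.553, -0.0535, 0.157]
tcp_rot: [-2.084, 2.351, -0.0]
ft_force: [-0.2, 0.4, -1.8]
opening: 0.0555
```

```bash
python3 -c "
from h import *
go([.5525,-.0535,.1574])"
```

```text
t 9.1 pos [ 0.553  -0.0535  0.157 ] q [ 0.26  0.29 -0.43 -0.   -0.85 -0.38] yaw_y 173.12 (173.04) op 0.0555 f [-0.2  0.4 -1.8] units [ 0.    0.01 -0.01]
```

Request:
{"api": "apply_moves", "payload": {
  "steps": [
    [-1, [0, 0, 0.03], 0],
    [-1, [0, 0, 0], 0],
    [1, [0, 0, 0], 0],
    [1, [0, 0, 0], 0],
    [1, [0, 0, 0], 0],
    [1, [0, 0, 0], 0],
    [1, [0, 0, -0.3], 0],
    [1, [0, 0, -0.6], 0]
  ]
}}

```text
time_s: 10.1
ee_pos: [0.5525, -0.0536, 0.192]
tcp_rot: [2.083, -2.35, -0.001]
ft_force: [0.3, -0.2, 0.8]
opening: 0.0875
```

Request:
{"api": "apply_moves", "payload": {
  "steps": [
    [1, [0, 0, -0.8], 0],
    [1, [0, 0, -0.8], 0],
    [1, [-0.9, 0.4, 0], 0],
    [1, [-1, 0.9, 0], 0],
    [1, [-1, 0.9, 0], 0],
    [1, [-1, 0.9, 0], 0],
    [1, [-1, 0.8, 0], 0],
    [1, [0, 0, 0], 0]
  ]
}}

```text
time_s: 11.1
ee_pos: [0.4204, 0.1622, 0.2571]
tcp_rot: [-2.088, 2.344, 0.0]
ft_force: [0.1, -0.1, 0.1]
opening: 0.0876
```

```bash
python3 -c "
from h import *
go([.427,.2395,.240])
save('scene','s4.png');save('top','t4.png')"
```

```text
t 11.1 pos [0.4204 0.1622 0.2571] q [ 0.81  0.01 -0.51  0.   -1.05 -0.92] yaw_y 173.4 (173.04) op 0.0876 f [ 0.1 -0.1  0.1] units [-1.94  0.06  0.43]
```

View pics/s4.png

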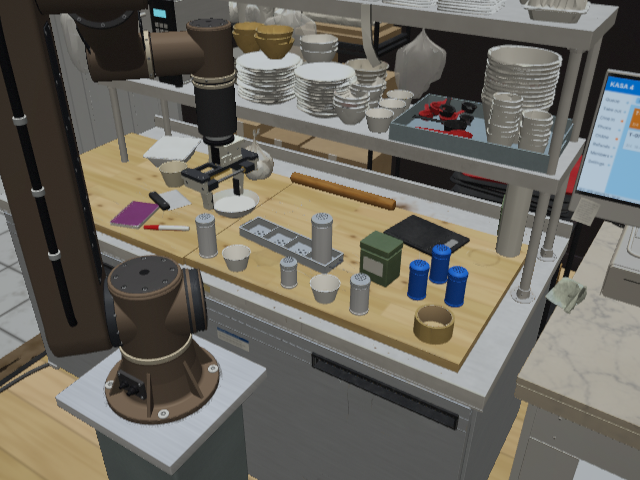

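The tall one stands in pocket 4 at (321,238). Next I move over the medium one at (206,236).

Request:
{"api": "apply_moves", "payload": {
  "steps": [
    [1, [-0.8, 0.03, 0], 0],
    [1, [-0.8, 0.03, 0], 0],
    [1, [-0.34, 0, 0.2], 0],
    [1, [0, 0, 0.2], 0],
    [1, [0, 0, 0], 0],
    [1, [0, 0, 0], 0],
    [1, [0, 0, 0], 0],
    [1, [0, 0, 0], 0]
  ]
}}

```text
time_s: 12.2
ee_pos: [0.4285, 0.2369, 0.2401]
tcp_rot: [-2.084, 2.351, 0.0]
ft_force: [-0.2, -0.1, -0.0]
opening: 0.0877
```

```bash
python3 -c "
from h import *
go([.427,.2395,.129])
save('wrist','w4.png')
s=manip.read_state()
for r in find_in('wrist','shaker_medium_mid'):
  q=np.array(r['rect'])*[640,480,640,480];print(q.round(),r['conf'])"
```

```text
t 12.2 pos [0.4285 0.2369 0.2401] q [ 0.91  0.09 -0.46  0.   -1.01 -1.03] yaw_y 173.11 (173.04) op 0.0877 f [-0.2 -0.1 -0. ] units [-0.06  0.05  2.78]
[277. 204. 351. 302.] 0.68
```

View pics/w4.png

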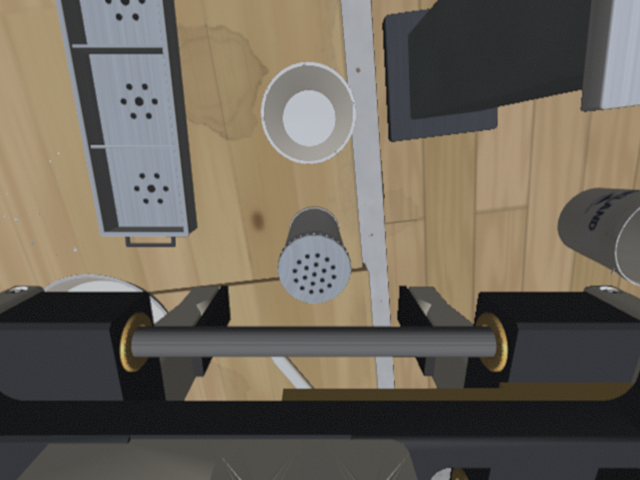

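The medium lid is at (314,268), central between the jaws. Descending.

```bash
python3 -c "
from h import *
s=manip.read_state()
print(at_z('wrist',314,268,.12,s))
go([.427,.2395,.129])"
```

```text
[0.43007202 0.23806665 0.12      ]
t 12.3 pos [0.4285 0.237  0.24  ] q [ 0.91  0.09 -0.46  0.   -1.01 -1.03] yaw_y 173.12 (173.04) op 0.0877 f [0.2 0.2 0.4] units [-0.06  0.04  2.77]
```

Request:
{"api": "apply_moves", "payload": {
  "steps": [
    [1, [-0.04, 0, 0.6], 0],
    [1, [0, 0, 0.6], 0],
    [1, [0, 0, 0.6], 0],
    [1, [0, 0, 0.6], 0],
    [1, [0, 0, 0.38], 0],
    [1, [0, 0, 0], 0],
    [-1, [0, 0, 0], 0],
    [-1, [0, 0, 0], 0]
  ]
}}

```text
time_s: 13.3
ee_pos: [0.429, 0.239, 0.1294]
tcp_rot: [-2.083, 2.349, 0.0]
ft_force: [0.2, 0.0, 1.0]
opening: 0.073
```

Request:
{"api": "apply_moves", "payload": {
  "steps": [
    [-1, [0, 0, 0], 0],
    [-1, [0, 0, 0], 0],
    [-1, [0, 0, 0], 0],
    [-1, [0, 0, 0], 0],
    [-1, [0, 0, 0], 0],
    [-1, [0, 0, 0], 0],
    [-1, [0, 0, -0.15], 0],
    [-1, [0, 0, -0.3], 0]
  ]
}}

```text
time_s: 14.3
ee_pos: [0.4282, 0.2381, 0.1464]
tcp_rot: [2.082, -2.349, 0.0]
ft_force: [-0.2, 0.5, -3.0]
opening: 0.0519
```

```bash
python3 -c "
from h import *
go([.562,.024,.200])"
```

```text
t 14.3 pos [0.4282 0.2381 0.1464] q [ 0.91  0.21 -0.58 -0.   -0.79 -1.03] yaw_y 173.1 (173.04) op 0.0519 f [-0.2  0.5 -3. ] units [ 4.92 -3.96 -1.34]
```

Request:
{"api": "apply_moves", "payload": {
  "steps": [
    [-1, [0, 0, -0.5], 0],
    [-1, [0, 0, -0.5], 0],
    [-1, [0, 0, -0.34], 0],
    [-1, [0.4, -0.3, 0], 0],
    [-1, [0.7, -0.6, 0], 0],
    [-1, [0.9, -0.75, 0], 0],
    [-1, [0.9, -0.75, 0], 0],
    [-1, [0.8, -0.65, 0], 0]
  ]
}}

```text
time_s: 15.3
ee_pos: [0.5326, 0.0757, 0.2003]
tcp_rot: [2.084, -2.351, -0.0]
ft_force: [0.0, 1.2, -3.0]
opening: 0.0517
```

Request:
{"api": "apply_moves", "payload": {
  "steps": [
    [-1, [0.7, -0.55, 0], 0],
    [-1, [0.35, -0.25, 0], 0],
    [-1, [0.17, -0.11, 0], 0],
    [-1, [0, 0, 0], 0],
    [-1, [0, 0, 0], 0],
    [-1, [0, 0, 0], 0],
    [-1, [0, 0, 0], 0],
    [-1, [0, 0, 0], 0]
  ]
}}

```text
time_s: 16.3
ee_pos: [0.5623, 0.0246, 0.2002]
tcp_rot: [-2.085, 2.35, -0.0]
ft_force: [-0.9, -0.6, -4.6]
opening: 0.0514
```

```bash
python3 -c "
from h import *
go([.562,.024,.1364])
save('scene','s5.png')"
```

```text
t 16.3 pos [0.5623 0.0246 0.2002] q [ 0.39  0.25 -0.36  0.   -0.95 -0.51] yaw_y 173.14 (173.04) op 0.0514 f [-0.9 -0.6 -4.6] units [0.01 0.01 1.6 ]
```

View pics/s5.png

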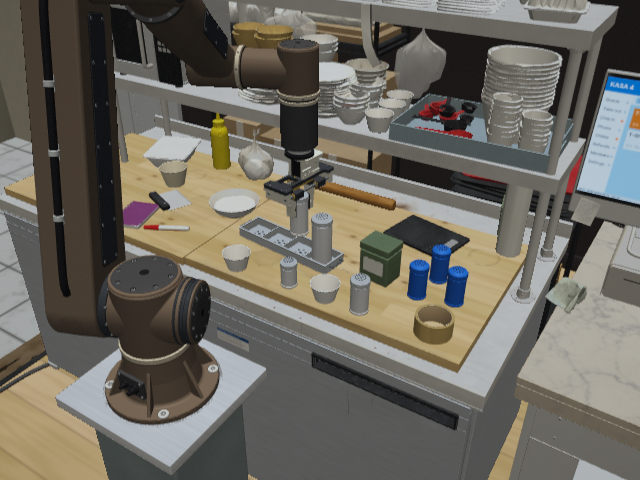

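Medium is above pocket 3, clear of the tall one. Lowering.

Request:
{"api": "apply_moves", "payload": {
  "steps": [
    [-1, [0, 0, 0.3], 0],
    [-1, [0, 0, 0.4], 0],
    [-1, [0, 0, 0.4], 0],
    [-1, [0, 0, 0.25], 0],
    [-1, [0, 0, 0.12], 0],
    [-1, [0, 0, 0.1], 0],
    [-1, [0, 0, 0.03], 0],
    [-1, [0, 0, 0], 0]
  ]
}}

```text
time_s: 17.35
ee_pos: [0.5625, 0.0244, 0.1364]
tcp_rot: [-2.084, 2.35, -0.0]
ft_force: [-0.7, 0.1, -4.1]
opening: 0.0516
```

```bash
python3 -c "
from h import *
go([.562,.024,.1364])"
```

```text
t 17.35 pos [0.5625 0.0244 0.1364] q [ 0.39  0.33 -0.43  0.   -0.81 -0.51] yaw_y 173.12 (173.04) op 0.0516 f [-0.7  0.1 -4.1] units [0.01 0.01 0.  ]
```

Request:
{"api": "apply_moves", "payload": {
  "steps": [
    [-1, [0, 0, 0.02], 0],
    [-1, [0, 0, 0.02], 0],
    [-1, [0, 0, 0], 0],
    [-1, [0, 0, 0], 0],
    [-1, [0, 0, 0], 0],
    [-1, [0, 0, 0], 0],
    [-1, [0, 0, 0], 0],
    [-1, [0, 0, 0], 0]
  ]
}}

```text
time_s: 18.35
ee_pos: [0.5625, 0.0244, 0.1358]
tcp_rot: [-2.084, 2.35, -0.001]
ft_force: [-3.9, 0.6, 7.3]
opening: 0.0516
```

Request:
{"api": "apply_moves", "payload": {
  "steps": [
    [1, [0, 0, 0], 0],
    [1, [0, 0, 0], 0],
    [1, [0, 0, 0], 0],
    [1, [0, 0, 0], 0],
    [1, [0, 0, -0.4], 0],
    [1, [0, 0, -0.7], 0],
    [1, [0, 0, -0.8], 0],
    [1, [0, 0, -0.8], 0]
  ]
}}

```text
time_s: 19.35
ee_pos: [0.5624, 0.0242, 0.2448]
tcp_rot: [-2.084, 2.35, -0.001]
ft_force: [0.8, -0.2, 0.0]
opening: 0.0875
```

Request:
{"api": "apply_moves", "payload": {
  "steps": [
    [1, [0.7, 0.3, 0], 0],
    [1, [1, 0.4, 0], 0],
    [1, [1, 0.4, 0], 0],
    [1, [1, 0.4, 0], 0],
    [1, [1, 0.4, 0], 0],
    [1, [1, 0.4, 0], 0],
    [1, [0.7, 0.23, 0], 0],
    [1, [0.33, 0, 0], 0]
  ]
}}

```text
time_s: 20.35
ee_pos: [0.428, -0.2322, 0.2428]
tcp_rot: [-2.082, 2.353, 0.0]
ft_force: [-0.0, -0.2, -0.2]
opening: 0.0879
```

```bash
python3 -c "
from h import *
go([.43,-.2305,.109])
save('scene','s6.png');save('wrist','w6.png')
for r in find_in('wrist','shaker_small_mid'):
  q=np.array(r['rect'])*[640,480,640,480];print(q.round(),r['conf'])"
```

```text
t 20.35 pos [ 0.428  -0.2322  0.2428] q [-0.09  0.09 -0.46 -0.   -1.02 -0.03] yaw_y 173.01 (173.04) op 0.0879 f [-0.  -0.2 -0.2] units [-0.05 -0.04  3.34]
[ 77. 116. 191. 185.] 0.85
[278. 202. 342. 285.] 0.76
[  2.   0. 140.  79.] 0.59
```

View pics/s6.png

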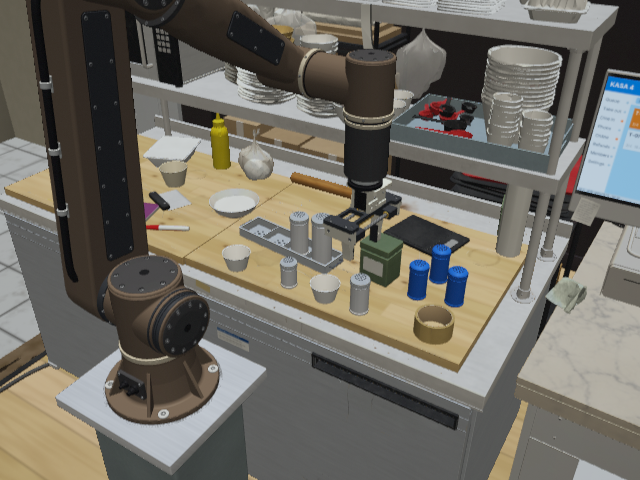

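View pics/w6.png

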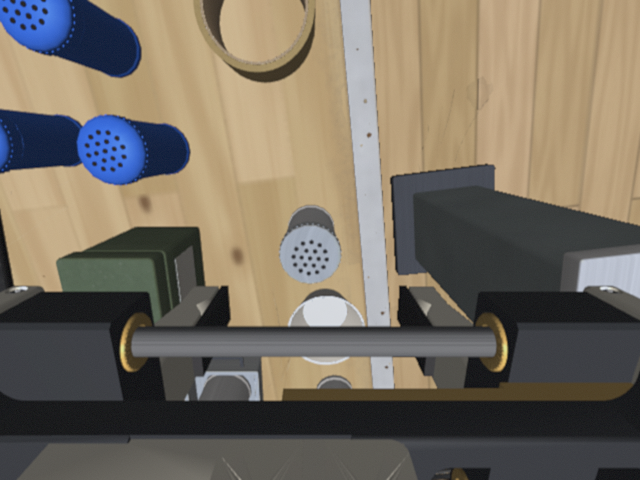

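```bash
python3 -c "
from h import *
s=manip.read_state()
print(at_z('wrist',310,253,.098,s))
t=lambda x,y,z:at_z('top',180+x/2.66,180+y/2.66,z)
print(t(580,183,.1),t(497,172,.1))
# scene: nearest bottom corner zoom (545,362), top corner ~(548,265)
b=at_z('scene',180+545/2.66,150+362/2.66,0);print(b)
for z in (.08,.09,.1,.11,.12,.13): print(z,((proj('scene',[*b[:2],z])[0]-[180,150])*2.66).round())
go([.43,-.2305,.109])"
```

```text
[ 0.43357562 -0.23331534  0.098     ]
[ 0.53438848 -0.24808651  0.1       ] [ 0.54523436 -0.16329269  0.1       ]
[ 5.51389732e-01 -2.41745727e-01  1.11022302e-16]
0.08 [550. 293.]
0.09 [551. 284.]
0.1 [552. 275.]
0.11 [552. 266.]
0.12 [553. 257.]
0.13 [554. 248.]
t 20.5 pos [ 0.4294 -0.2312  0.2426] q [-0.09  0.09 -0.46 -0.   -1.02 -0.03] yaw_y 173.04 (173.04) op 0.0876 f [-0.4  0.3  0.3] units [-0.02 -0.01  3.34]
```

The grey small shaker at (310,253) is central, with the blue ones well clear to the left. The tea tin (about 0.107 m tall) is near the gripper body, so I'll grasp a bit higher, with the TCP at 0.117.

Request:
{"api": "apply_moves", "payload": {
  "steps": [
    [1, [0, 0, 0.6], 0],
    [1, [0, 0, 0.7], 0],
    [1, [0, 0, 0.7], 0],
    [1, [0, 0, 0.6], 0],
    [1, [0, 0, 0.4], 0],
    [1, [0, 0, 0.14], 0],
    [1, [0, 0, 0], 0],
    [1, [0, 0, 0], 0]
  ]
}}

```text
time_s: 21.5
ee_pos: [0.4302, -0.2307, 0.1176]
tcp_rot: [-2.084, 2.35, -0.001]
ft_force: [1.3, 1.0, -0.4]
opening: 0.0873
```

Request:
{"api": "apply_moves", "payload": {
  "steps": [
    [-1, [0, 0, 0], 0],
    [-1, [0, 0, 0], 0],
    [-1, [0, 0, 0], 0],
    [-1, [0, 0, 0], 0],
    [-1, [0, 0, 0], 0],
    [-1, [0, 0, 0], 0],
    [-1, [0, 0, 0], 0],
    [-1, [0, 0, 0], 0]
  ]
}}

```text
time_s: 22.5
ee_pos: [0.4299, -0.2309, 0.1171]
tcp_rot: [-2.084, 2.35, -0.001]
ft_force: [1.5, -0.4, 1.4]
opening: 0.0475
```

Request:
{"api": "apply_moves", "payload": {
  "steps": [
    [-1, [0, 0, -0.2], 0],
    [-1, [0, 0, -0.4], 0],
    [-1, [0, 0, -0.6], 0],
    [-1, [0, 0, -0.6], 0],
    [-1, [0, 0, -0.7], 0],
    [-1, [0, 0, 0], 0],
    [-1, [0, 0, 0], 0],
    [-1, [0, 0, 0], 0]
  ]
}}

```text
time_s: 23.5
ee_pos: [0.4289, -0.2307, 0.2159]
tcp_rot: [2.083, -2.35, -0.003]
ft_force: [-0.1, 0.5, -2.5]
opening: 0.0474
```

```bash
python3 -c "
from h import *
go([.5725,.1015,.22])
save('scene','s7.png')"
```

```text
t 23.5 pos [ 0.4289 -0.2307  0.2159] q [-0.09  0.12 -0.5  -0.   -0.96 -0.03] yaw_y 173.11 (173.04) op 0.0474 f [-0.1  0.5 -2.5] units [-8.68 -2.57 -0.11]
```

View pics/s7.png

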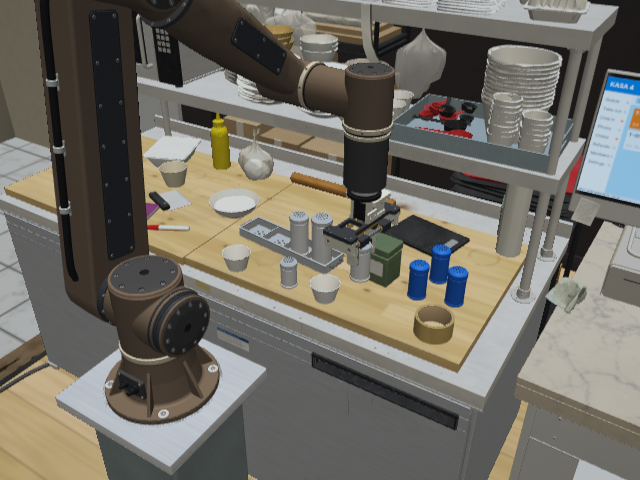

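Small is held upright. I'll carry it along the front of the rack, then in over pocket 2.

Request:
{"api": "apply_moves", "payload": {
  "steps": [
    [-1, [-0.5, 0, 0], 0],
    [-1, [-0.9, 0, 0], 0],
    [-1, [-1, 0, 0], 0],
    [-1, [-1, 0, 0], 0],
    [-1, [-1, 0, 0], 0],
    [-1, [-1, 0, 0], 0],
    [-1, [-1, 0, 0], 0],
    [-1, [-1, -0.2, 0], 0]
  ]
}}

```text
time_s: 24.55
ee_pos: [0.4725, 0.0633, 0.2165]
tcp_rot: [2.084, -2.35, -0.001]
ft_force: [0.0, -0.4, -1.5]
opening: 0.0475
```

Request:
{"api": "apply_moves", "payload": {
  "steps": [
    [-1, [-0.8, -0.4, 0], 0],
    [-1, [-0.4, -0.6, 0], 0],
    [-1, [-0.08, -0.7, 0], 0],
    [-1, [0, -0.5, 0], 0],
    [-1, [0, -0.17, 0], 0],
    [-1, [0, 0, 0], 0],
    [-1, [0, 0, 0], 0],
    [-1, [0, 0, 0], 0]
  ]
}}

```text
time_s: 25.55
ee_pos: [0.5728, 0.1016, 0.2172]
tcp_rot: [-2.084, 2.35, 0.0]
ft_force: [0.6, -0.2, -1.9]
opening: 0.0474
```

```bash
python3 -c "
from h import *
go([.5718,.1015,.124])
save('scene','s8.png')"
```

```text
t 25.55 pos [0.5728 0.1016 0.2172] q [ 0.51  0.27 -0.3  -0.   -1.   -0.63] yaw_y 173.14 (173.04) op 0.0474 f [ 0.6 -0.2 -1.9] units [0.01 0.02 2.33]
```

View pics/s8.png

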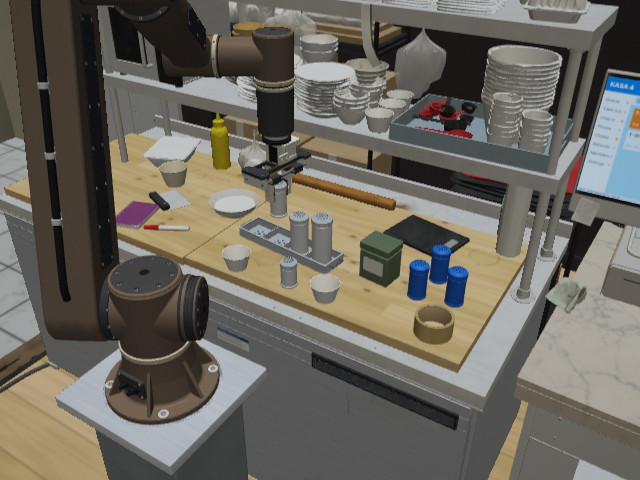

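Small is above pocket 2. Lowering.

Request:
{"api": "apply_moves", "payload": {
  "steps": [
    [-1, [0, 0, 0.4], 0],
    [-1, [0, 0, 0.5], 0],
    [-1, [0, 0, 0.5], 0],
    [-1, [0, 0, 0.4], 0],
    [-1, [0, 0, 0.25], 0],
    [-1, [0, 0, 0.15], 0],
    [-1, [0, 0, 0.09], 0],
    [-1, [0, 0, 0], 0]
  ]
}}

```text
time_s: 26.6
ee_pos: [0.5734, 0.1016, 0.1255]
tcp_rot: [-2.084, 2.351, -0.0]
ft_force: [0.1, -0.3, -0.8]
opening: 0.0478
```

Request:
{"api": "apply_moves", "payload": {
  "steps": [
    [-1, [0, 0, 0.03], 0],
    [-1, [0, 0, 0.03], 0],
    [-1, [0, 0, 0.02], 0],
    [-1, [0, 0, 0], 0],
    [-1, [0, 0, 0], 0],
    [-1, [0, 0, 0], 0],
    [-1, [0, 0, 0], 0],
    [-1, [0, 0, 0], 0]
  ]
}}

```text
time_s: 27.6
ee_pos: [0.5738, 0.1017, 0.1239]
tcp_rot: [-2.084, 2.349, -0.001]
ft_force: [-3.5, -1.1, 10.8]
opening: 0.0475
```

Request:
{"api": "apply_moves", "payload": {
  "steps": [
    [1, [0, 0, 0], 0],
    [1, [0, 0, 0], 0],
    [1, [0, 0, 0], 0],
    [1, [0, 0, 0], 0],
    [1, [0, 0, -0.4], 0],
    [1, [0, 0, -0.7], 0],
    [1, [0, 0, -0.9], 0],
    [1, [0, 0, -0.9], 0]
  ]
}}

```text
time_s: 28.6
ee_pos: [0.5733, 0.1015, 0.2405]
tcp_rot: [-2.084, 2.35, -0.001]
ft_force: [1.3, 0.1, -0.3]
opening: 0.0876
```

Request:
{"api": "apply_moves", "payload": {
  "steps": [
    [1, [0, 0.7, 0], 0],
    [1, [0.6, 0.9, 0], 0],
    [1, [0.9, 0.9, 0], 0],
    [1, [0.9, 0.5, 0], 0],
    [1, [0.8, 0.2, 0], 0],
    [1, [0.48, 0, 0.3], 0],
    [1, [0, 0, 0.3], 0],
    [1, [0, 0, 0], 0]
  ]
}}

```text
time_s: 29.6
ee_pos: [0.4284, -0.0291, 0.2139]
tcp_rot: [2.083, -2.351, -0.001]
ft_force: [0.6, -0.9, -0.6]
opening: 0.0873
```

```bash
python3 -c "
from h import *
go([.429,-.029,.097])
save('scene','s9.png');save('wrist','w9.png')
for r in find_in('wrist','shaker_mini_mid'):
  q=np.array(r['rect'])*[640,480,640,480];print(q.round(),r['conf'])"
```

```text
t 29.6 pos [ 0.4284 -0.0291  0.2139] q [ 0.4   0.02 -0.61 -0.   -0.94 -0.52] yaw_y 173.1 (173.04) op 0.0873 f [ 0.6 -0.9 -0.6] units [-0.01 -0.02  2.92]
[285. 212. 348. 284.] 0.72
```

View pics/s9.png

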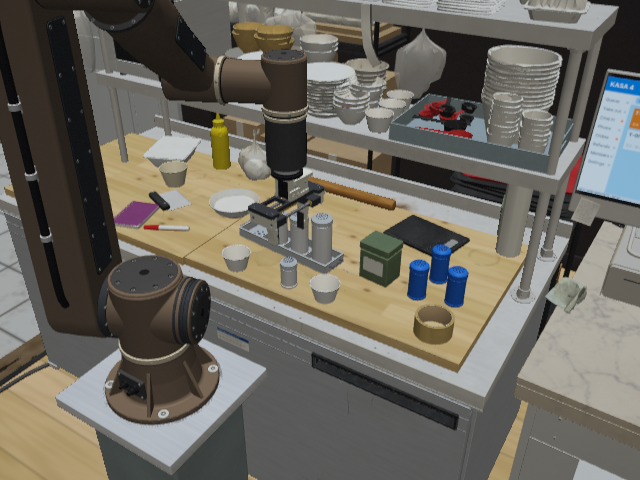

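View pics/w9.png

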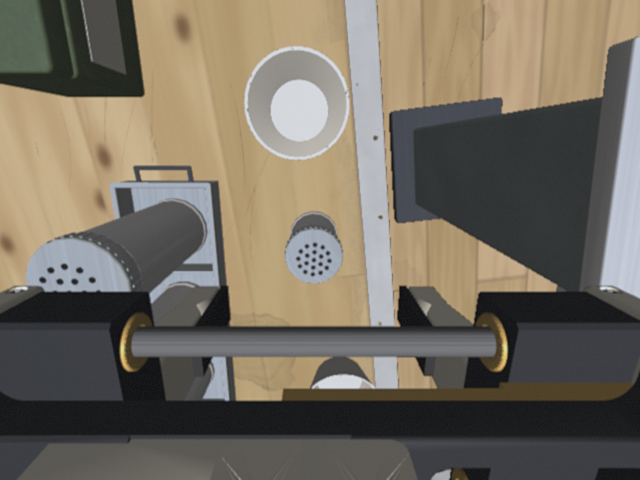

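The mini lid is at (314,255), central. However, the tall one now stands directly behind it along the jaw axis, about 125 mm away, so the gripper body (±96 mm) would graze it on the way down. I'll turn the gripper 45° for this grasp and turn it back once raised.

```bash
python3 -c "
from h import *
s=manip.read_state()
print(at_z('wrist',314,255,.076,s))"
```

```text
[ 0.43025955 -0.0308321   0.076     ]
```

Request:
{"api": "apply_moves", "payload": {
  "steps": [
    [1, [0, 0, 0], 0.9],
    [1, [0, 0, 0], 0.9],
    [1, [0, 0, 0], 0.9],
    [1, [0, 0, 0], 0.9],
    [1, [0, 0, 0], 0.9],
    [1, [0, 0, 0], 0],
    [1, [0, 0, 0], 0],
    [1, [0, 0, 0], 0]
  ]
}}

```text
time_s: 30.75
ee_pos: [0.4286, -0.0291, 0.2142]
tcp_rot: [-1.029, 2.968, -0.0]
ft_force: [-0.5, 0.4, -0.2]
opening: 0.0879
```

```bash
python3 -c "
from h import *
go([.43,-.029,.097])
save('wrist','w10.png')"
```

```text
t 30.75 pos [ 0.4286 -0.0291  0.2142] q [ 0.4   0.02 -0.61  0.   -0.94 -1.3 ] yaw_y 128.24 (173.04) op 0.0879 f [-0.5  0.4 -0.2] units [-0.03 -0.02  2.93]
```

View pics/w10.png

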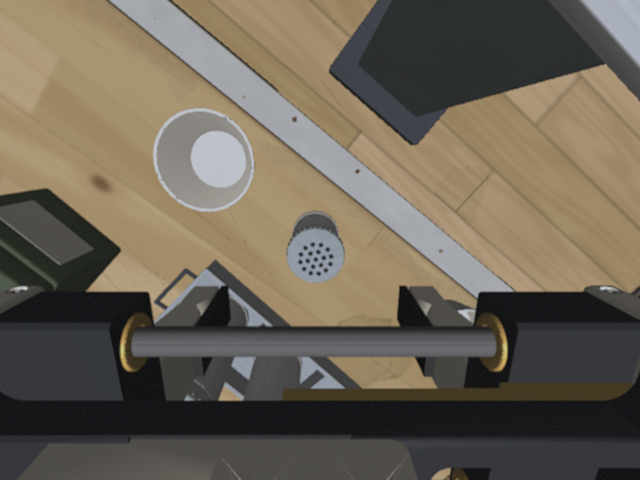

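Turned; the tall one now has about 15 mm of clearance. Descending.

Request:
{"api": "apply_moves", "payload": {
  "steps": [
    [1, [-0.02, -0.02, 0.5], 0],
    [1, [0, 0, 0.6], 0],
    [1, [0, 0, 0.6], 0],
    [1, [0, 0, 0.6], 0],
    [1, [0, 0, 0.4], 0],
    [1, [0, 0, 0.23], 0],
    [1, [0, 0, 0], 0],
    [1, [0, 0, 0], 0]
  ]
}}

```text
time_s: 31.8
ee_pos: [0.4301, -0.0293, 0.0975]
tcp_rot: [-1.026, 2.968, -0.0]
ft_force: [-0.6, 0.1, 0.5]
opening: 0.0876
```

Request:
{"api": "apply_moves", "payload": {
  "steps": [
    [-1, [0, 0, 0], 0],
    [-1, [0, 0, 0], 0],
    [-1, [0, 0, 0], 0],
    [-1, [0, 0, 0], 0],
    [-1, [0, 0, 0], 0],
    [-1, [0, 0, 0], 0],
    [-1, [0, 0, 0], 0],
    [-1, [0, 0, 0], 0]
  ]
}}

```text
time_s: 32.8
ee_pos: [0.4296, -0.0294, 0.097]
tcp_rot: [1.026, -2.969, -0.0]
ft_force: [-1.3, 1.1, 1.2]
opening: 0.0437
```

Request:
{"api": "apply_moves", "payload": {
  "steps": [
    [-1, [0, 0, -0.2], 0],
    [-1, [0, 0, -0.4], 0],
    [-1, [0, 0, -0.6], 0],
    [-1, [0, 0, -0.7], 0],
    [-1, [0, 0, -0.7], 0],
    [-1, [0, 0, -0.4], 0],
    [-1, [0, 0, 0], 0],
    [-1, [0, 0, 0], 0]
  ]
}}

```text
time_s: 33.8
ee_pos: [0.4291, -0.0295, 0.2164]
tcp_rot: [1.025, -2.969, -0.0]
ft_force: [1.1, -0.0, -3.1]
opening: 0.0437
```

Request:
{"api": "apply_moves", "payload": {
  "steps": [
    [-1, [0, 0, 0], -0.4],
    [-1, [0, 0, 0], -0.7],
    [-1, [0, 0, 0], -0.9],
    [-1, [0, 0, 0], -0.9],
    [-1, [0, 0, 0], -0.8],
    [-1, [0, 0, 0], -0.5],
    [-1, [0, 0, 0], -0.28],
    [-1, [0, 0, 0], 0]
  ]
}}

```text
time_s: 34.8
ee_pos: [0.4292, -0.0295, 0.216]
tcp_rot: [2.078, -2.353, -0.001]
ft_force: [-0.0, -0.0, -1.9]
opening: 0.0437
```

```bash
python3 -c "
from h import *
go([.5810,.1792,.21])
save('scene','s11.png')"
```

```text
t 34.8 pos [ 0.4292 -0.0295  0.216 ] q [ 0.39  0.02 -0.61 -0.   -0.95 -0.52] yaw_y 172.89 (173.04) op 0.0437 f [-0.  -0.  -1.9] units [-5.65 -3.12  0.14]
```

View pics/s11.png

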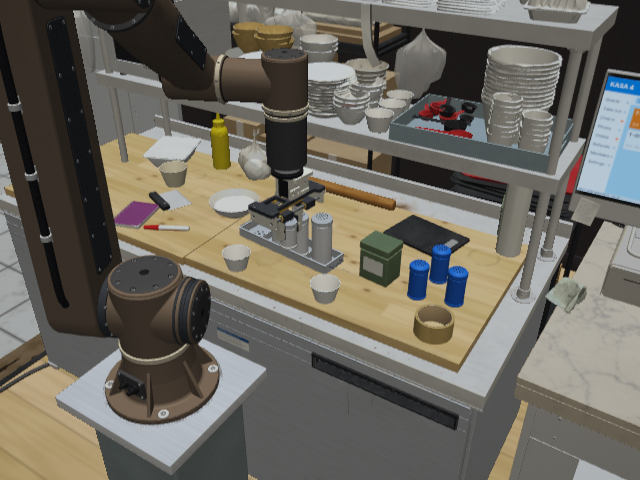

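Mini is held (43.7 mm). I go along the front first, then in over pocket 1.

Request:
{"api": "apply_moves", "payload": {
  "steps": [
    [-1, [-0.6, 0, 0], 0],
    [-1, [-0.9, 0, 0], 0],
    [-1, [-1, 0, 0], 0],
    [-1, [-1, 0, 0], 0],
    [-1, [-1, 0, 0], 0],
    [-1, [-0.8, -0.3, 0], 0],
    [-1, [-0.35, -0.6, 0], 0],
    [-1, [0, -0.8, 0], 0]
  ]
}}

```text
time_s: 35.85
ee_pos: [0.5255, 0.1877, 0.2164]
tcp_rot: [2.081, -2.353, -0.0]
ft_force: [0.5, 0.2, -2.3]
opening: 0.0433
```

Request:
{"api": "apply_moves", "payload": {
  "steps": [
    [-1, [0, -0.8, 0], 0],
    [-1, [0, -0.45, 0], 0],
    [-1, [0, -0.17, 0], 0],
    [-1, [0, 0, 0], 0],
    [-1, [0, 0, 0], 0],
    [-1, [0, 0, 0], 0],
    [-1, [0, 0, 0], 0],
    [-1, [0, 0, 0], 0]
  ]
}}

```text
time_s: 36.85
ee_pos: [0.5812, 0.1796, 0.2171]
tcp_rot: [-2.08, 2.354, -0.0]
ft_force: [0.7, -0.5, -1.4]
opening: 0.0438
```

```bash
python3 -c "
from h import *
go([.5810,.1790,.104])
save('scene','s12.png')"
```

```text
t 36.85 pos [0.5812 0.1796 0.2171] q [ 0.62  0.31 -0.24  0.   -1.02 -0.74] yaw_y 172.93 (173.04) op 0.0438 f [ 0.7 -0.5 -1.4] units [0.02 0.   2.83]
```

View pics/s12.png

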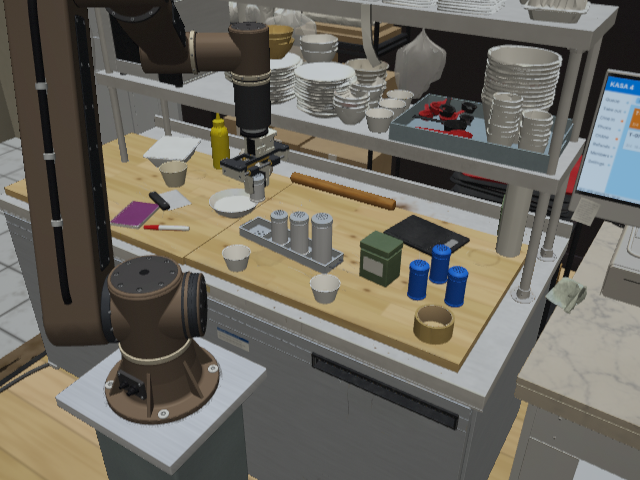

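Mini is over pocket 1, and the other three stand upright in order. Lowering.

Request:
{"api": "apply_moves", "payload": {
  "steps": [
    [-1, [0, 0, 0.4], 0],
    [-1, [0, 0, 0.6], 0],
    [-1, [0, 0, 0.6], 0],
    [-1, [0, 0, 0.5], 0],
    [-1, [0, 0, 0.35], 0],
    [-1, [0, 0, 0.2], 0],
    [-1, [0, 0, 0.13], 0],
    [-1, [0, 0, 0], 0]
  ]
}}

```text
time_s: 37.9
ee_pos: [0.5815, 0.1796, 0.1058]
tcp_rot: [-2.08, 2.354, -0.0]
ft_force: [-0.2, 0.2, -1.7]
opening: 0.0435
```

Request:
{"api": "apply_moves", "payload": {
  "steps": [
    [-1, [0, 0, 0.03], 0],
    [-1, [0, 0, 0.03], 0],
    [-1, [0, 0, 0.02], 0],
    [-1, [0, 0, 0], 0],
    [-1, [0, 0, 0], 0],
    [-1, [0, 0, 0], 0],
    [-1, [0, 0, 0], 0],
    [-1, [0, 0, 0], 0]
  ]
}}

```text
time_s: 38.9
ee_pos: [0.5816, 0.1797, 0.104]
tcp_rot: [-2.08, 2.353, -0.001]
ft_force: [-3.5, 0.2, 7.4]
opening: 0.0437
```

Contact with the floor (7.4 N). I'll release and move clear.

Request:
{"api": "apply_moves", "payload": {
  "steps": [
    [1, [0, 0, 0], 0],
    [1, [0, 0, 0], 0],
    [1, [0, 0, 0], 0],
    [1, [0, 0, 0], 0],
    [1, [0, 0, -0.4], 0],
    [1, [0, 0, -0.7], 0],
    [1, [0, 0, -0.9], 0],
    [1, [0, 0, -0.9], 0]
  ]
}}

```text
time_s: 39.9
ee_pos: [0.5814, 0.1794, 0.2209]
tcp_rot: [-2.08, 2.354, -0.001]
ft_force: [0.7, 0.3, -0.2]
opening: 0.0875
```

Request:
{"api": "apply_moves", "payload": {
  "steps": [
    [1, [0, 0, -0.8], 0],
    [1, [-0.6, 0.6, -0.3], 0],
    [1, [-0.9, 0.7, 0], 0],
    [1, [-0.9, 0.7, 0], 0],
    [1, [-0.9, 0.7, 0], 0],
    [1, [-0.6, 0.5, 0], 0],
    [1, [0, 0, 0], 0],
    [1, [0, 0, 0], 0]
  ]
}}

```text
time_s: 40.9
ee_pos: [0.4736, 0.3499, 0.2633]
tcp_rot: [-2.08, 2.353, 0.0]
ft_force: [0.3, 0.6, 0.4]
opening: 0.0876
```

```bash
python3 -c "
from h import *
a=save('scene','s13.png');b=save('top','t13.png')
o=np.vstack([cv2.resize(a[150:300,180:400],(800,545))[:,:,::-1]]);cv2.imwrite('pics/s13z.png',o)
cv2.imwrite('pics/t13z.png',cv2.resize(b[200:280,200:360],(800,400),interpolation=cv2.INTER_CUBIC)[:,:,::-1])
for n,z,k in [('shaker_mini_mid',.038,1),('shaker_small_mid',.049,2),('shaker_medium_mid',.06,3),('shaker_tall_mid',.071,4)]:
  for r in spot_point('top',n)[:2]:
    print(n,round(r['conf'],2),at_z('top',r['centre'][1]*640,r['centre'][0]*480,z+.007)[:2].round(3),P[k])
go([0,0,0])"
```

```text
shaker_mini_mid 0.79 [0.582 0.166] (0.5797, 0.1787)
shaker_small_mid 0.87 [ 0.556 -0.323] (0.5702, 0.1013)
shaker_small_mid 0.85 [0.56  0.106] (0.5702, 0.1013)
shaker_medium_mid 0.64 [0.566 0.03 ] (0.5608, 0.0239)
shaker_medium_mid 0.42 [0.579 0.171] (0.5608, 0.0239)
shaker_tall_mid 0.69 [ 0.55 -0.05] (0.5513, -0.0535)
t 41.2 pos [0.474  0.3495 0.2626] q [ 0.97  0.24 -0.23  0.   -1.11 -1.09] yaw_y 172.86 (173.04) op 0.0878 f [-0.1 -0.1  0.5] units [10.14 10.67  6.57]
```

View pics/s13z.png

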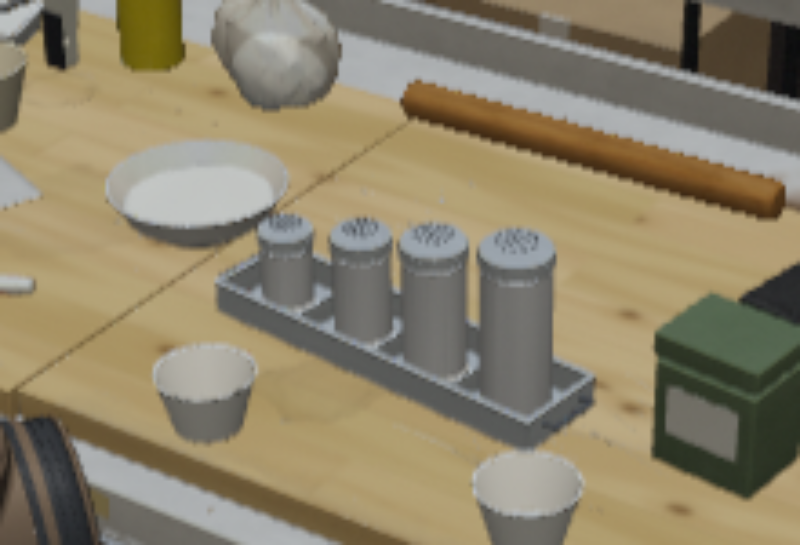

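View pics/t13z.png

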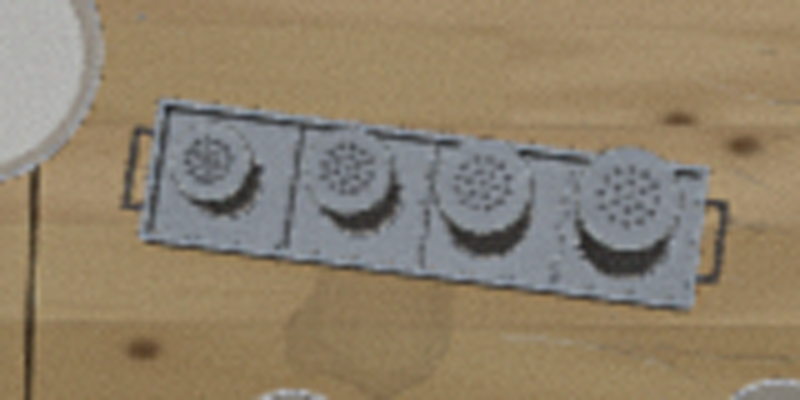

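The pictures show all four upright in order from the bowl. I'll measure the lid centres before handing in.

```bash
python3 -c "
from h import *
for n,x,y,z,k in [('mini',213,167,.083,1),('small',350,170,.105,2),('med',484,184,.127,3),('tall',629,197,.149,4)]:
  p=at_z('top',200+x/5,200+y/5,z)[:2];print(n,p.round(4),'off mm',((p-P[k])*1000).round(1))
print(manip.read_state()['time_s'])"
```

```text
mini [0.5768 0.1767] off mm [-2.9 -2. ]
small [0.5722 0.0997] off mm [ 2.  -1.6]
med [0.5616 0.0264] off mm [0.8 2.5]
tall [ 0.5518 -0.0506] off mm [0.5 2.9]
41.2
```

All four are within 4 mm of their pocket centres, so I'm handing in.

```bash
python3 -c "
from h import *
print(manip.sign_off())"
```

```text
the job is handed in; nothing more can be done
None
```

All four shakers stand upright in the rack in order of height, and the job is handed in; sign-off reports no verdict. The flour bowl is at the pocket 1 end (+y), so I set the tall shaker in pocket 4, medium in 3, small in 2 and mini in 1. Each was lowered to the pocket floor before I opened the gripper, and the whole job took about 41 s of the 106 s allowed.

**Final checks:** the scene and top pictures show all four upright in the right order, with the arm clear of everything. Lid centres measured in the top view are within about 4 mm of the pocket centres; the limit is 22 mm.

**Disagreements:**
- **`spot_point`:** it put mini and small about 11–13 mm from their pocket centres. It also reported a blue look-alike as small and mini as medium. The lid measurements and the pictures contradict these, so I did not act on them.
- **Tall shaker:** contact with the floor was less clear from the wrist force than for the other three, but the pictures show it seated.

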